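Seal the screw tub and hold the storage case's sprung cover at its mark

TASK

The screw tub is about to be put away in the storage case: first press its loose green lid down until it sits level and fully home on the rim. Then lift the case's blue sprung cover by its black bar handle until it lines up with the orange pointer beside it, and finish while still holding it there, so that a colleague can reach in. Leave the tub standing where it is, do not shift the pointer, and leave the hard drive, the jar and the screwdriver alone.

Things in the scene. Friction and masses are not known exactly. Their poses are not given: they have to be found in the camera images.
- tub: white round screw tub, loose, standing on the bench, about 0.4 kg: 86 mm across at the rim (80 at the foot), 60 mm high, open mouth 76 mm. Origin: centre of its underside; z up. Four small black rubber seal pads stand 5 mm out of the rim; each sinks into the rim under about 2 N (8 N for all four) and stays down
- lid_top (a point): centre of the flat top face of the tub's loose green lid (white dot): a disc 94 mm across and 6 mm thick with a 71 mm plug, 10 mm deep, below it that is already in the tub's mouth. It rests on the seal pads, this point 71 mm above the tub's underside; pressed fully home on the rim it is 66 mm above it. Pressing near one edge only tips it. z points up
- cover (a joint): angle of the case's blue cover, rad: 0 shut, grows as its front edge lifts, stops at 1.3. The spring hinge and the weight pull it shut (about 4 N at the handle when shut, 5 N at 0.8 rad); it falls shut when let go
- cover_handle (a point): middle of the cover's black round bar handle: bar 12 mm thick, 110 mm long between its two arms, parallel to the hinge, 39 mm in front of the case's front wall (measured to its middle; below it at most the flat-lying screwdriver) and 130 mm above the bench when the cover is shut. Axes turn with the cover: x from the handle towards the hinge, y along the bar and hinge, z up out of the cover (when shut)
- cover_hinge (a point): middle of the cover's hinge axis, on the far top rim of the grey storage case, 110 mm above the bench. The case is fixed, 200 mm deep, 260 mm wide along the hinge, 110 mm high. When shut the handle is 245 mm in front of this point and 20 mm above it; it moves on an arc about this axis. Same axes as the handle
- mark (a joint): angle at which the orange pointer is set, rad, on the same hinge line and measured as cover is (0 = along the shut cover): the cover lines up with the pointer when the two values are equal. Between 0.42 and 0.80. It has a stiff friction joint and stays where it is unless pushed
- mark_tip (a point): outer end of the orange pointer: a thin bar from the hinge line, 205 mm long, in a plane beside the case (147 mm from the middle of the hinge, towards +y of the hinge axes: the left side seen from the handle), in front of a white arc with ticks. Axes as the cover's, turned by the pointer's angle
- drive_mid (a point): centre of a loose hard drive lying flat, 147 x 102 x 26 mm; leave alone
- jar: small amber jar with a yellow cap, 48 mm across, 45 mm high; origin at the centre of its underside; leave alone
- driver: screwdriver with a yellow handle, 170 mm long, lying on the bench; origin at its middle; leave alone
Things that resemble listed ones, but are neither listed nor needed, are in the scene too. Of the things like the part that bears lid_top, leave any that is purple; of the rest the larger one is meant.

How it is judged:
By the outcome, as a careful person would: the job done as asked, in the order asked, and still so for the second after the job is handed in, while the arm keeps its last pose, push and grip.
It also fails if it takes over 48 s, if anything falls off the work surface, if the arm or the gripper's body presses on something with over 40 N, if the wrist force passes 120 N, or if a joint passes its speed limit or range.

ROBOT

A 6-joint arm with a two-finger parallel gripper is mounted at the origin on the work surface. World frame = base frame: x ahead of the robot, y to its left, z up, the work surface at z = 0. Lengths are in m, angles in rad, forces in N, time in s.
With the tool pointing down it reaches from about 0.35 to 0.85 m from the base axis. Payload 8.1 kg.
Tool frame: the origin (TCP) lies at the centre of the arm's flange, where the gripper is bolted on; the fingertips stand 186 mm ahead of it and the grasp point (between the pads) lies 167 mm ahead of it; z points along the fingers, y is the line along which they close (so a half turn about z gives the same grasp; the last joint's range is limited). The gripper opens to 93 mm and grips with 3 to 60 N. Pads are 15 mm wide; open, the fingers measure 128 mm over their backs; the gripper's body (75 mm by 188 mm) begins 65 mm behind the grasp point.
Start: joints at [-1.428, 0.13, 1.488, -0, 1.523, -0.085], TCP at [0.136, -0.585, 0.405] pointing down, gripper open.
Joint ranges: [-2.96, 2.96], [-0.89, 2.26], [0.02, 2.5], [-1.34, 4.48], [0, 2.73], [-2.66, 2.66]. Speed limits (rad/s): [2.39, 2.39, 2.79, 3.14, 3.14, 3.14].

INTERFACE

Orientations are given as a rotation vector (axis times angle).
In Python, from plant import read_state, read_camera, camera_params, robot gives the robot as it stands.
- The arm moves only by the tool carry_out, never from a script. Its argument "targets" is a list of rows, each an object of numbers: "hand": the opening in per cent of the stroke, from 0 (shut) to 100 (fully open); "x", "y", "z": the shift along the tool's x, y, z in m; "ax", "ay", "az": the turn, a rotation vector about the tool's x, y, z in rad. In form: [{"hand": .., "x": .., "y": .., "z": .., "ax": .., "ay": .., "az": ..}, ...]. A call has 1 to 8 rows; each row is the pose to reach, as a shift and turn from the pose commanded when the call began, along the tool's axes at that moment; what a row does not reach only later rows make up. A row lasts 1/8 s, in which the tool goes at most 62.5 mm and 10.7 degrees, less where a joint would pass 70% of its speed; a pose out of reach is approached as far as the arm can. A call with a gripper value outside its range is refused whole. The fingers move at their own pace and stop on an object; "newtons" is the grip in N (left out, the last holds). Time passes only in rows, so rows that repeat a pose let the fingers close. It gives the time, the measured TCP pose, the force, the opening and the grip force at its end, in the units of the state.
- read_state(): the state, without advancing time (a new reading comes with each control period).
- read_camera(name): name is "scene" or "side" or "wrist"; returns (picture, depth): 400x640x3 uint8, blue, green, red; 400x640 float32, m along the optical axis (not along the pixel's ray), 0 where there is no reading.
- camera_params(name): a dict with "fx", "fy", "cx", "cy" (pixels), "k1" (the pictures are not rectified: a ray, as slopes to the right and down, at radius r is drawn at 1 + k1 r^2 times it, then the intrinsics apply), "position" and "rotation" of the camera in the world. Camera axes: x right, y up, looking along -z (the intrinsics and any distortion apply to the point x, -y, -z); pixel columns grow to the right and rows downward; lengths in m; the calibration is good to about 2 mm. A picture is of the moment at which its call begins: read the wrist's pose just before it. camera_params takes no time and is no camera call; for the wrist camera it gives the pose at the moment of the call.
- robot.close_job(): hands the job in; it is judged then, once.
The state is a dict: "t": time; "q": joint angles; "dq": joint speeds; "joint_torque": joint torques, N m; "tool_pos": TCP position; "orientation": TCP orientation; "force": force on the tool from outside, world axes, zero at the start; "wrist_torque": the same for the moment, N m; "opening": finger opening in m; "gripper_force": force on a finger pad.
Only numpy, scipy, OpenCV 4.12 (cv2) and the standard library are available. Lean on these libraries where they do the work, as an engineer would, in place of code of your own. Each camera call takes 0.05 s, during which the arm holds its last target. There are 200 camera calls.

## Working session

There is one attempt and no reset: what is moved stays moved. The work goes in short steps, Python scripts to look and compute and a tool call to move; the robot and the scene stay as the last step left them, time stands still between calls to the robot, and variables do not carry over. Pictures are saved under pics/ and viewed, at most 10 in all, crops included, and the job is handed in when it is done.

Besides the shell and the picture viewer there is one more tool, called after "Emit:" as name([rows], argument=value, ...), one row to a line, values as JSON. carry_out: Moves the arm, as the interface text tells. Its arguments: {"type":"object","properties":{"targets":{"type":"array","items":{"type":"object","properties":{"hand":{"type":"number"},"x":{"type":"number"},"y":{"type":"number"},"z":{"type":"number"},"ax":{"type":"number"},"ay":{"type":"number"},"az":{"type":"number"}}}},"newtons":{"type":"number"}},"required":["targets"]}

```bash
mkdir -p pics; ls
cat > h.py <<'E'
import numpy as np, cv2
from plant import read_state, read_camera, camera_params, robot
def save(n):
    p=camera_params(n); im,d=read_camera(n); np.savez(f'{n}.npz',im=im,d=d,**{k:np.array(v) for k,v in p.items()}); return im
def load(n): return np.load(f'{n}.npz')
def ray(P,u,v):
    x=(u-P['cx'])/P['fx']; y=(v-P['cy'])/P['fy']; rd=np.hypot(x,y); r=rd
    for _ in range(20): r=rd/(1+P['k1']*r*r)
    s=r/rd if rd>0 else 1
    R=P['rotation']
    return np.array(P['position']), R@np.array([x*s,-y*s,-1.])
def plane(P,u,v,z):
    o,d=ray(P,u,v); return o+d*(z-o[2])/d[2]
def pt(P,u,v):
    o,d=ray(P,u,v); return o+d*P['d'][int(round(v)),int(round(u))]
E
python3 - <<'E'
from h import *
for n in ('scene','side'):
    im=save(n); cv2.imwrite(f'pics/{n}0.png',im); p=camera_params(n); print(n,{k:np.round(v,3).tolist() for k,v in p.items()})
s=read_state(); print(s)
E
```

```text
pics
scene {'fx': 389.938, 'fy': 389.938, 'cx': 312.706, 'cy': 198.135, 'k1': -0.093, 'position': [1.008, -0.489, 0.76], 'rotation': [0.701, 0.284, 0.718]}
side {'fx': 414.68, 'fy': 414.68, 'cx': 326.681, 'cy': 210.929, 'k1': -0.093, 'position': [0.242, 0.748, 0.764], 'rotation': [0.275, -1.242, -2.502]}
{'t': 0.1, 'q': array([-1.42838643e+00,  1.31078923e-01,  1.48916348e+00,  1.20360151e-05,
        1.52299265e+00, -8.54012660e-02]), 'dq': array([ 0.00054133, -0.00211705, -0.00207195, -0.00139545,  0.00151224,
        0.00019973]), 'joint_torque': array([ 1.23225229e-03, -5.61339104e+01, -4.93097878e+01,  7.71631440e-02,
        2.91065115e-02, -5.32787681e-05]), 'tool_pos': array([ 0.13550182, -0.58429074,  0.40379989]), 'orientation': array([-3.11960308e+00, -3.56884084e-01,  5.46228725e-05]), 'force': array([0.422463  , 0.78538427, 0.68254088]), 'wrist_torque': array([0.01520802, 0.05948383, 0.03176732]), 'gripper_force': 0.0, 'opening': 0.092696198686095}
```

View pics/scene0.png

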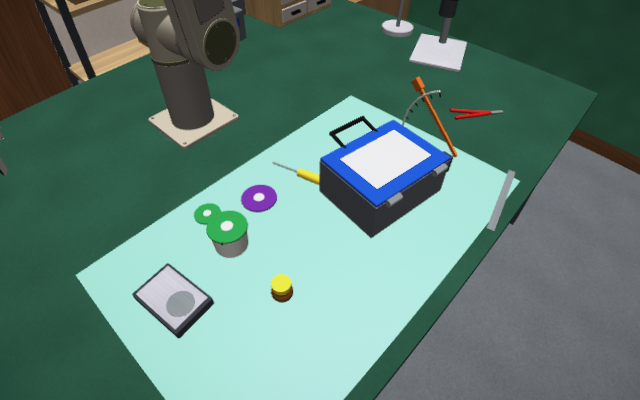

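View pics/side0.png

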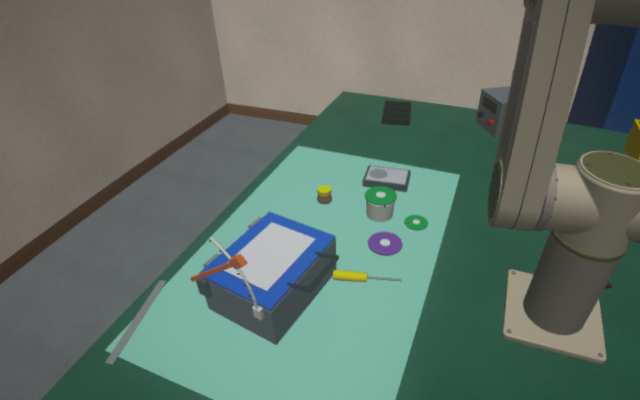

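The scene view shows the lidded tub at (228,226), a small green lid at (207,213), the purple one at (259,197), the case with its handle bar around (332,133)–(362,118), and the pointer tip at (418,83). In the side view the lid is at (381,195), the handle at about (315,272) and the pointer tip at (238,262).

```bash
sed -i "s/R=P\['rotation'\]/R=cv2.Rodrigues(np.array(P['rotation'],float))[0] if np.array(P['rotation']).size==3 else P['rotation']/" h.py
python3 - <<'E'
from h import *
np.set_printoptions(precision=4,suppress=True)
for n in ('scene','side'):
    P=dict(load(n)); im=P['im']; h=cv2.cvtColor(im,cv2.COLOR_BGR2HSV)
    def mask(lo,hi): return cv2.inRange(h,np.array(lo),np.array(hi))
    def allpts(m):
        v,u=np.nonzero(m); return np.array([pt(P,a,b) for a,b in zip(u,v)])
    g=mask((55,150,90),(75,255,255)); k,l,st,c=cv2.connectedComponentsWithStats(g)
    print(n)
    for i in range(1,k):
        if st[i,4]>60:
            q=allpts(l==i); print(' green',st[i],c[i],'depth z',np.median(q[:,2]))
            cn=max(cv2.findContours((l==i).astype(np.uint8),cv2.RETR_EXTERNAL,cv2.CHAIN_APPROX_NONE)[0],key=len)[:,0]
            for z in (0.071,0.006):
                w=np.array([plane(P,a,b,z)[:2] for a,b in cn]).astype(np.float32); (cc,r)=cv2.minEnclosingCircle(w); e=cv2.fitEllipse(w); print('  z',z,cc,r,e)
    b=mask((108,180,80),(125,255,255)); k,l,st,c=cv2.connectedComponentsWithStats(b)
    i=[j for j in range(1,k) if st[j,4]>200 and 150<c[j][0]<460 and c[j][1]>100]
    for j in i:
        q=allpts(l==j); zt=np.median(q[:,2]); print(' blue',st[j],'z',zt)
        cn=max(cv2.findContours((l==j).astype(np.uint8),cv2.RETR_EXTERNAL,cv2.CHAIN_APPROX_NONE)[0],key=len)[:,0]
        w=np.array([plane(P,a,bb,zt)[:2] for a,bb in cn]).astype(np.float32); rr=cv2.minAreaRect(w); print(rr,cv2.boxPoints(rr))
    o=mask((3,180,120),(14,255,255)); k,l,st,c=cv2.connectedComponentsWithStats(o)
    for j in range(1,k):
        if st[j,4]>30:
            q=allpts(l==j); print(' orange',st[j],c[j]); 
            mm=q.mean(0); u,s,vt=np.linalg.svd(q-mm,full_matrices=False); print(mm,s,vt[0]); t=(q-mm)@vt[0]; print(q[t.argmin()],q[t.argmax()])
P=load('scene')
for u,v in ((332,133),(347,126),(362,118)): print('handle',pt(P,u,v),plane(P,u,v,.13))
E
```

```text
scene
 green [ 195  204   52   39 1199] [221.3378 223.3244] depth z 0.0698687846034014
  z 0.071 (0.4658052921295166, -0.2303583025932312) 0.07025843113660812 ((0.4732499122619629, -0.232009619474411), (0.08355863392353058, 0.14337854087352753), 95.7782211303711)
  z 0.006 (0.4146748185157776, -0.20594260096549988) 0.07688067108392715 ((0.42282214760780334, -0.20774979889392853), (0.09144571423530579, 0.15691199898719788), 95.7782211303711)
 blue [ 321  120  129   87 2905] z 0.11928153986643375
((0.6430686712265015, 0.1534193605184555), (0.2610827684402466, 0.20236599445343018), 81.18311309814453) [[0.5231 0.0399]
 [0.723  0.0089]
 [0.7631 0.2669]
 [0.5631 0.2979]]
 orange [416  78   9  16  61] [420.082   84.1803]
[0.6084 0.326  0.2348] [0.862  0.0869 0.0206] [ 0.3785 -0.7869  0.4874]
[ 0.4097  0.7219 -0.0004] [0.6243 0.3004 0.2475]
 orange [425  96  32  60 128] [439.6953 123.8125]
[0.6913 0.314  0.1601] [1.5384 0.5382 0.0147] [ 0.3232 -0.7717  0.5477]
[ 0.5285  0.6045 -0.0021] [ 1.0075 -0.489   0.7596]
side
 green [366 187  30  18 353] [380.5524 195.1048] depth z 0.07341819625899793
[... 710 characters left out ...]
824, -0.2212137132883072), (0.05884143337607384, 0.06280627846717834), 111.07079315185547)
 blue [207 272  42  26 429] z 0.12161228773045352
((0.673369288444519, 0.2668483555316925), (0.031468894332647324, 0.11425856500864029), 80.35783386230469) [[0.6144 0.2609]
 [0.7271 0.2418]
 [0.7323 0.2728]
 [0.6197 0.2919]]
 blue [253 282  35  27 409] z 0.12159616094253334
((0.5766346454620361, 0.26718834042549133), (0.07044732570648193, 0.06345293670892715), 34.18132019042969) [[0.5297 0.2736]
 [0.5653 0.2212]
 [0.6236 0.2607]
 [0.5879 0.3132]]
handle [0.494  0.1228 0.1331] [0.4915 0.1259 0.13  ]
handle [0.5003 0.1758 0.1293] [0.5008 0.1751 0.13  ]
handle [0.5098 0.2272 0.1327] [0.5077 0.2302 0.13  ]
```

Run:
```python
from h import *
a=load('scene')['im'][65:175,315:475]; b=load('side')['im'][225:325,180:345]
cv2.imwrite('pics/crop1.png',np.vstack([cv2.resize(a,(480,300),interpolation=cv2.INTER_CUBIC),cv2.resize(b,(480,300),interpolation=cv2.INTER_CUBIC)]))
```

```text
(no output)
```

View pics/crop1.png

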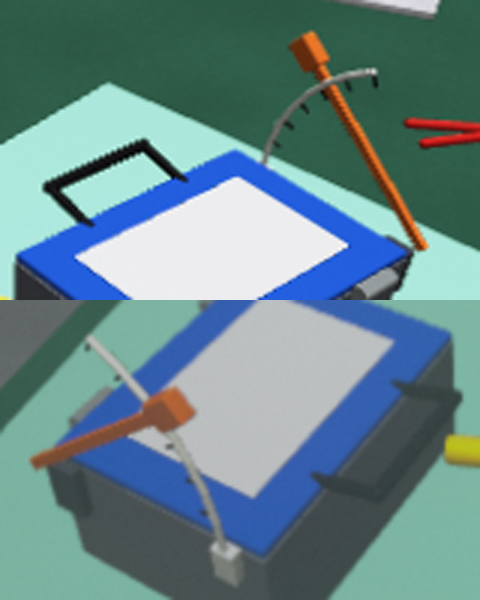

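The enlarged crops show the handle bar clear of the front wall. The pointer runs from its block near scene (418,83) down to the hinge near (455,155).

```bash
cat >> h.py <<'E'
from scipy.spatial.transform import Rotation as Ro
def rel(pos,Rw,p0=None,R0=None):
    s=read_state(); p0=s['tool_pos'] if p0 is None else p0; R0=Ro.from_rotvec(s['orientation']) if R0 is None else R0
    print('dpos',np.round(R0.inv().apply(np.array(pos)-p0),4),'rot',np.round((R0.inv()*Rw).as_rotvec(),4))
def down(xh):  # tool z down, closing y along unit xh
    y=np.array([xh[0],xh[1],0.]); z=np.array([0,0,-1.]); return Ro.from_matrix(np.c_[np.cross(y,z),y,z])
E
python3 - <<'E'
from h import *
np.set_printoptions(precision=4,suppress=True)
P=load('scene'); S=load('side')
# lid white dots
for n,Q,(u0,v0) in (('scene',P,(228,226)),('side',S,(381,195))):
    w=Q['im'][v0-8:v0+9,u0-10:u0+11]; m=w.min(2)>(w.min(2).max()*0.7)
    v,u=np.nonzero(m); c=(u.mean()+u0-10,v.mean()+v0-8); print(n,'dot',c,m.sum(),plane(Q,*c,.071))
h=cv2.cvtColor(P['im'],cv2.COLOR_BGR2HSV); g=cv2.inRange(h,(55,150,90),(75,255,255)); v,u=np.nonzero(g)
q=np.array([pt(P,a,b) for a,b in zip(u,v)]); q=q[(q[:,2]>.06)&(q[:,0]<.6)&(q[:,0]>.4)]; print('lid depth pts',len(q),q.min(0),q.max(0),(q.min(0)+q.max(0))/2)
# hinge
xh=np.array([.7230-.5231,.0089-.0399,0]); xh/=np.linalg.norm(xh); yh=np.array([-xh[1],xh[0],0])
hd=np.array([.5003,.1758,.13])
C=np.array([.6431,.1534,.11]); H=C+.1*xh; print('xh',xh,'H',H,'handle',H-.245*xh+[0,0,.02])
for n,Q,box in (('scene',P,(410,75,460,160)),('side',S,(185,250,250,285))):
    im=Q['im']; h=cv2.cvtColor(im,cv2.COLOR_BGR2HSV); m=cv2.inRange(h,(2,130,70),(15,255,255)); mm=np.zeros_like(m); mm[box[1]:box[3],box[0]:box[2]]=m[box[1]:box[3],box[0]:box[2]]
    v,u=np.nonzero(mm); r=[]
    for a,b in zip(u,v):
        o,d=ray(Q,a,b); x=o+d*((H+.147*yh-o)@yh)/(d@yh); r.append([-(x-H)@xh,x[2]-.11])
    r=np.array(r); rad=np.hypot(*r.T); ang=np.arctan2(r[:,1],r[:,0]); print(n,len(r),'rmax',rad.max(),r.min(0),r.max(0))
    for lo,hi in ((.05,.1),(.1,.15),(.15,.18),(.18,.22)):
        k=(rad>lo)&(rad<hi); print(lo,k.sum(),np.median(ang[k]),ang[k].mean())
    k=(rad<.175)
    l=cv2.fitLine(r[k].astype(np.float32),cv2.DIST_HUBER,0,.01,.01).ravel(); print('line',l,np.arctan2(l[1],l[0]),'offset from hinge',l[2]*l[1]-l[3]*l[0])
E
```

```text
scene dot (np.float64(226.42708333333334), np.float64(225.35416666666666)) 96 [ 0.4884 -0.2287  0.071 ]
side dot (np.float64(380.1136363636364), np.float64(194.1818181818182)) 44 [ 0.4888 -0.2308  0.071 ]
lid depth pts 897 [ 0.4426 -0.2751  0.066 ] [ 0.535  -0.1837  0.0748] [ 0.4888 -0.2294  0.0704]
xh [ 0.9882 -0.1532  0.    ] H [0.7419 0.1381 0.11  ] handle [0.4998 0.1756 0.13  ]
scene 416 rmax 0.22114304332504128 [-0.0025  0.0036] [0.1739 0.1539]
0.05 82 0.7744253291402814 0.7796858563292907
0.1 92 0.7474045977800294 0.8017971383448498
0.15 38 0.7276575000579817 0.7257083432778758
0.18 132 0.718585850635791 0.7171017435305478
line [0.7679 0.6406 0.0715 0.0675] 0.69531167 offset from hinge -0.0060019568
side 292 rmax 0.22650251573627245 [-0.0049  0.0027] [0.1756 0.1526]
0.05 38 0.7474283010401551 0.7488642287176718
0.1 45 0.7215702487647759 0.7229667077978018
0.15 31 0.7112552049359616 0.7114659868096289
0.18 120 0.7064668304055984 0.7064197236630915
line [0.7741 0.6331 0.0694 0.0626] 0.68551797 offset from hinge -0.0045601055
```

Run:
```python
from h import *
R=down([.9882,-.1532]); rel([.4886,-.2294,.29],R)
P=load('scene'); im=P['im']; g=im.max(2)
m=np.zeros_like(g); m[112:140,326:368]=(g[112:140,326:368]<75)*255
v,u=np.nonzero(m); q=np.array([plane(P,a,b,.13) for a,b in zip(u,v)]); d=np.array([pt(P,a,b) for a,b in zip(u,v)])
xh=np.array([.9882,-.1532,0]); yh=np.array([.1532,.9882,0]); X=q@xh; Y=q@yh
print(len(u), 'front/back hist')
for y in np.arange(Y.min(),Y.max(),.01):
    k=(Y>=y)&(Y<y+.01); print(round(y,3),k.sum(),X[k].min().round(4),X[k].max().round(4),np.median(d[k][:,2]).round(3))
```

```text
dpos [ 0.4241 -0.2658  0.1143] rot [-1.3000e-03 -1.1000e-03 -1.1892e+00]
176 front/back hist
0.19 28 0.46 0.4946 0.13
0.2 12 0.46 0.4727 0.134
0.21 12 0.4599 0.4712 0.134
0.22 12 0.4599 0.4712 0.134
0.23 11 0.4599 0.4713 0.133
0.24 14 0.4599 0.4729 0.133
0.25 12 0.4599 0.4729 0.134
0.26 12 0.4598 0.4713 0.134
0.27 10 0.4598 0.4714 0.134
0.28 12 0.4598 0.4714 0.132
0.29 14 0.4598 0.4943 0.132
0.3 24 0.4597 0.491 0.131
0.31 3 0.4597 0.4647 0.135
```

Emit:
carry_out([
  {"hand": 0,"x": 0.053,"y": -0.033,"z": 0.014,"az": -0.15},
  {"hand": 0,"x": 0.106,"y": -0.066,"z": 0.028,"az": -0.3},
  {"hand": 0,"x": 0.159,"y": -0.1,"z": 0.043,"az": -0.45},
  {"hand": 0,"x": 0.212,"y": -0.133,"z": 0.057,"az": -0.6},
  {"hand": 0,"x": 0.265,"y": -0.166,"z": 0.072,"az": -0.75},
  {"hand": 0,"x": 0.318,"y": -0.2,"z": 0.086,"az": -0.9},
  {"hand": 0,"x": 0.371,"y": -0.233,"z": 0.1,"az": -1.05},
  {"hand": 0,"x": 0.424,"y": -0.266,"z": 0.114,"az": -1.19},
])

```text
schema error: expected keys hand, x, y, z, ax, ay, az
```

Emit:
carry_out([
  {"hand": 0},
  {"hand": 0},
])

```text
schema error: expected keys hand, x, y, z, ax, ay, az
```

Run:
```python
from h import *
R=down([.9882,-.1532]); rel([.4886,-.2294,.257],R); s=read_state(); print(s['t'],s['tool_pos'],s['force'],s['opening'])
im=save('wrist'); cv2.imwrite('pics/w1.png',im)
```

```text
dpos [ 0.4241 -0.2657  0.1473] rot [-1.3000e-03 -1.1000e-03 -1.1892e+00]
0.1 [ 0.13550182 -0.58429074  0.40379989] [0.422463   0.78538427 0.68254088] 0.092696198686095
```

View pics/w1.png

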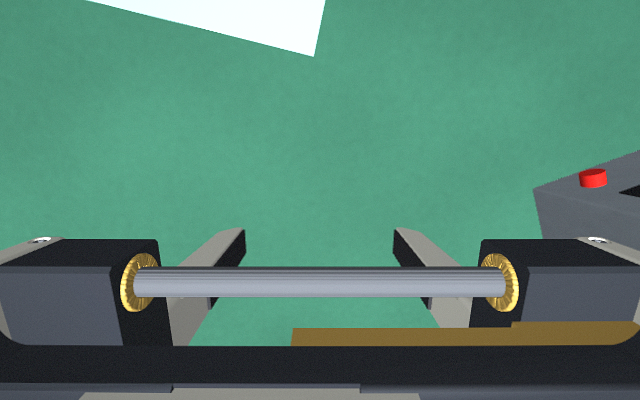

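The move was refused because every key has to be given. The wrist view still shows the start pose, with open fingers at about (240,240) and (400,240).

Emit:
carry_out([
  {"hand": 0,"x": 0.053,"y": -0.033,"z": 0.014,"ax": 0,"ay": 0,"az": -0.15},
  {"hand": 0,"x": 0.106,"y": -0.066,"z": 0.028,"ax": 0,"ay": 0,"az": -0.3},
  {"hand": 0,"x": 0.159,"y": -0.1,"z": 0.043,"ax": 0,"ay": 0,"az": -0.45},
  {"hand": 0,"x": 0.212,"y": -0.133,"z": 0.057,"ax": 0,"ay": 0,"az": -0.6},
  {"hand": 0,"x": 0.265,"y": -0.166,"z": 0.072,"ax": 0,"ay": 0,"az": -0.75},
  {"hand": 0,"x": 0.318,"y": -0.2,"z": 0.086,"ax": 0,"ay": 0,"az": -0.9},
  {"hand": 0,"x": 0.371,"y": -0.233,"z": 0.1,"ax": 0,"ay": 0,"az": -1.05},
  {"hand": 0,"x": 0.424,"y": -0.266,"z": 0.114,"ax": 0,"ay": 0,"az": -1.19},
])

```text
t: 1.15
tool_pos: [0.4803, -0.2371, 0.2932]
orientation: [2.38, 2.051, 0.0]
force: [-0.0, -1.9, 0.1]
opening: 0.0174
gripper_force: 0.0
```

Emit:
carry_out([
  {"hand": 0,"x": 0,"y": 0,"z": 0,"ax": 0,"ay": 0,"az": 0},
  {"hand": 0,"x": 0,"y": 0,"z": 0,"ax": 0,"ay": 0,"az": 0},
  {"hand": 0,"x": 0,"y": 0,"z": 0,"ax": 0,"ay": 0,"az": 0},
])

```text
t: 1.52
tool_pos: [0.4787, -0.24, 0.294]
orientation: [2.387, 2.042, -0.0]
force: [-0.2, -0.1, 0.1]
opening: 0.0004
gripper_force: 0.0
```

Run:
```python
from h import *
R=down([.9882,-.1532]); rel([.4886,-.2294,.257],R); s=read_state(); print(s['t'],s['tool_pos'],s['force'],s['opening'])
```

```text
dpos [0.012  0.0082 0.037 ] rot [ 0.0004  0.0005 -0.0015]
1.525 [ 0.47865902 -0.23997091  0.29404134] [-0.17230233 -0.12833858  0.13882009] 0.0003617261598658524
```

Emit:
carry_out([
  {"hand": 0,"x": 0.012,"y": 0.008,"z": 0.01,"ax": 0,"ay": 0,"az": 0},
  {"hand": 0,"x": 0.012,"y": 0.008,"z": 0.02,"ax": 0,"ay": 0,"az": 0},
  {"hand": 0,"x": 0.012,"y": 0.008,"z": 0.026,"ax": 0,"ay": 0,"az": 0},
  {"hand": 0,"x": 0.012,"y": 0.008,"z": 0.03,"ax": 0,"ay": 0,"az": 0},
  {"hand": 0,"x": 0.012,"y": 0.008,"z": 0.033,"ax": 0,"ay": 0,"az": 0},
  {"hand": 0,"x": 0.012,"y": 0.008,"z": 0.033,"ax": 0,"ay": 0,"az": 0},
])

```text
t: 2.28
tool_pos: [0.4889, -0.2282, 0.2605]
orientation: [-2.385, -2.045, 0.0]
force: [-0.6, 0.3, -0.1]
opening: 0.0005
gripper_force: 0.0
```

Emit:
carry_out([
  {"hand": 0,"x": 0,"y": 0,"z": 0.002,"ax": 0,"ay": 0,"az": 0},
  {"hand": 0,"x": 0,"y": 0,"z": 0.004,"ax": 0,"ay": 0,"az": 0},
  {"hand": 0,"x": 0,"y": 0,"z": 0.005,"ax": 0,"ay": 0,"az": 0},
  {"hand": 0,"x": 0,"y": 0,"z": 0.005,"ax": 0,"ay": 0,"az": 0},
])

```text
t: 2.78
tool_pos: [0.4892, -0.2283, 0.2564]
orientation: [2.384, 2.045, 0.0]
force: [-2.0, 0.8, 5.5]
opening: 0.0005
gripper_force: 2.7
```

Emit:
carry_out([
  {"hand": 0,"x": 0,"y": 0,"z": 0.001,"ax": 0,"ay": 0,"az": 0},
  {"hand": 0,"x": 0,"y": 0,"z": 0.002,"ax": 0,"ay": 0,"az": 0},
  {"hand": 0,"x": 0,"y": 0,"z": 0.003,"ax": 0,"ay": 0,"az": 0},
  {"hand": 0,"x": 0,"y": 0,"z": 0.003,"ax": 0,"ay": 0,"az": 0},
])

```text
t: 3.28
tool_pos: [0.4892, -0.2283, 0.2535]
orientation: [2.384, 2.045, 0.0]
force: [-1.8, 1.5, 6.1]
opening: 0.0001
gripper_force: 3.1
```

Emit:
carry_out([
  {"hand": 0,"x": 0,"y": 0,"z": 0.001,"ax": 0,"ay": 0,"az": 0},
  {"hand": 0,"x": 0,"y": 0,"z": 0.002,"ax": 0,"ay": 0,"az": 0},
  {"hand": 0,"x": 0,"y": 0,"z": 0.002,"ax": 0,"ay": 0,"az": 0},
])

```text
t: 3.65
tool_pos: [0.4893, -0.2283, 0.2526]
orientation: [2.384, 2.045, 0.0]
force: [-5.7, 3.3, 14.7]
opening: 0.0008
gripper_force: 7.6
```

Emit:
carry_out([
  {"hand": 0,"x": 0,"y": 0,"z": 0.001,"ax": 0,"ay": 0,"az": 0},
  {"hand": 0,"x": 0,"y": 0,"z": 0.001,"ax": 0,"ay": 0,"az": 0},
])

```text
t: 3.9
tool_pos: [0.4894, -0.2284, 0.2525]
orientation: [2.384, 2.045, 0.0]
force: [-9.5, 4.8, 22.9]
opening: 0.0004
gripper_force: 11.4
```

Emit:
carry_out([
  {"hand": 0,"x": 0,"y": 0,"z": -0.01,"ax": 0,"ay": 0,"az": 0},
  {"hand": 0,"x": 0,"y": 0,"z": -0.05,"ax": 0,"ay": 0,"az": 0},
  {"hand": 0,"x": 0,"y": 0,"z": -0.1,"ax": 0,"ay": 0,"az": 0},
  {"hand": 0,"x": 0,"y": 0,"z": -0.12,"ax": 0,"ay": 0,"az": 0},
  {"hand": 0,"x": 0,"y": 0,"z": -0.12,"ax": 0,"ay": 0,"az": 0},
])

```text
t: 4.53
tool_pos: [0.4894, -0.2285, 0.371]
orientation: [2.382, 2.043, 0.002]
force: [-0.4, 0.7, -0.4]
opening: 0.0
gripper_force: 0.0
```

Run:
```python
from h import *
np.set_printoptions(precision=4,suppress=True)
s=read_state(); print(s['t'],s['tool_pos'],s['force'])
for n in ('side','scene','wrist'):
    im=save(n); P=dict(load(n)); h=cv2.cvtColor(im,cv2.COLOR_BGR2HSV); g=cv2.inRange(h,(55,150,80),(75,255,255)); v,u=np.nonzero(g)
    q=np.array([pt(P,a,b) for a,b in zip(u,v)]); q=q[(np.hypot(q[:,0]-.4887,q[:,1]+.2294)<.046)&(q[:,2]>.05)&(q[:,2]<.085)]
    if len(q)<20: print(n,len(q)); continue
    A=np.c_[q[:,:2]-[.4887,-.2294],np.ones(len(q))]; c=np.linalg.lstsq(A,q[:,2],rcond=None)[0]; print(n,len(q),'plane slope',c[:2],'z',c[2],'med',np.median(q[:,2]))
cv2.imwrite('pics/w2.png',np.hstack([cv2.resize(load('wrist')['im'],(400,250)),cv2.resize(load('scene')['im'][180:280,170:300],(390,300))[:250],]))
R=down([.9882,-.1532]); rel([.4989,.1762,.36],R)
```

```text
4.525 [ 0.4894 -0.2285  0.371 ] [-0.4277  0.664  -0.4036]
side 338 plane slope [-0.0049  0.0032] z 0.06847917484015995 med 0.06863329067790347
scene 882 plane slope [-0.0021 -0.019 ] z 0.06565006386139002 med 0.06571721243867645
wrist 4757 plane slope [-0.0002  0.0003] z 0.06626098999275332 med 0.06626515753174311
dpos [ 0.401  -0.0513  0.0079] rot [-0.0033 -0.0013  0.0008]
```

View pics/w2.png

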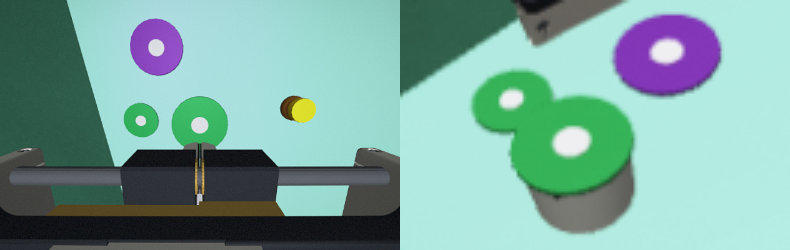

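The wrist view shows the lid centred at (200,124). Its fitted plane is level at z = 66.3 mm, so it is fully home. On to the handle.

Emit:
carry_out([
  {"hand": 30,"x": 0.06,"y": -0.008,"z": 0,"ax": 0,"ay": 0,"az": 0},
  {"hand": 30,"x": 0.12,"y": -0.015,"z": 0,"ax": 0,"ay": 0,"az": 0},
  {"hand": 30,"x": 0.18,"y": -0.023,"z": 0,"ax": 0,"ay": 0,"az": 0},
  {"hand": 30,"x": 0.24,"y": -0.031,"z": 0,"ax": 0,"ay": 0,"az": 0},
  {"hand": 30,"x": 0.28,"y": -0.036,"z": 0,"ax": 0,"ay": 0,"az": 0},
  {"hand": 30,"x": 0.28,"y": -0.036,"z": 0,"ax": 0,"ay": 0,"az": 0},
  {"hand": 30,"x": 0.28,"y": -0.036,"z": 0,"ax": 0,"ay": 0,"az": 0},
])

```text
t: 5.55
tool_pos: [0.4958, 0.0537, 0.3681]
orientation: [-2.383, -2.045, 0.004]
force: [0.2, -0.6, -1.4]
opening: 0.0281
gripper_force: 0.0
```

Run:
```python
from h import *
im=save('wrist'); cv2.imwrite('pics/w3.png',im); P=camera_params('wrist'); print(P); print(read_state()['tool_pos'])
R=down([.9882,-.1532]); rel([.4989,.1762,.36],R)
```

```text
{'fx': 280.74738650626057, 'fy': 280.74738650626057, 'cx': 318.9862292890213, 'cy': 202.70443043228912, 'k1': -0.00802084923068702, 'position': array([0.50657149, 0.11845784, 0.34843558]), 'rotation': array([-0.24025883,  0.02000811, -0.15322519])}
[0.49588827 0.05318125 0.36844468]
dpos [ 0.122  -0.0158  0.0084] rot [-0.0019  0.0008  0.0002]
```

View pics/w3.png

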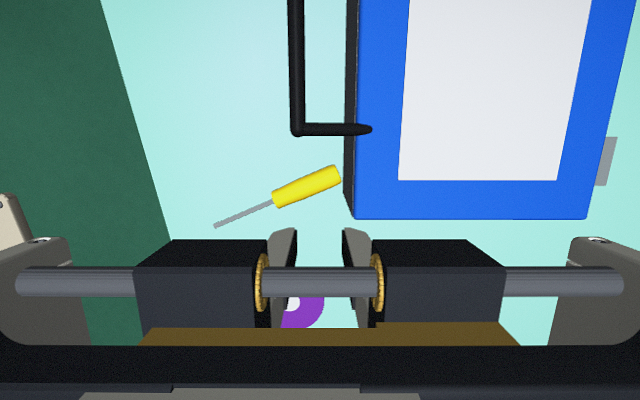

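The wrist view shows the bar near column 297 running up to its corner at (297,130), and the blue cover's front edge near column 355. The screwdriver lies clear of both.

Run:
```python
from h import *
np.set_printoptions(precision=4,suppress=True)
P=load('wrist'); im=P['im']; h=cv2.cvtColor(im,cv2.COLOR_BGR2HSV)
pts=[]
for v in range(4,118,6):
    u=np.nonzero(im[v,280:320].max(1)<80)[0]+280; pts.append(plane(P,(u.min()+u.max())/2,v,.13)); w=np.linalg.norm(plane(P,u.max()+1,v,.13)-plane(P,u.min(),v,.13))
pts=np.array(pts); l=cv2.fitLine(pts[:,:2].astype(np.float32),2,0,.01,.01).ravel(); l*=np.sign(l[1]) if l[1]>0 else 1
print('bar',l,'width',w,'yaw',np.arctan2(-l[0],l[1]),'depth z',[pt(P,297,v)[2].round(4) for v in (20,60,100)])
b=cv2.inRange(h,(105,150,80),(125,255,255))
F=[];B=[]
for v in range(10,180,8):
    u=np.nonzero(b[v])[0]; F.append(plane(P,u.min(),v,.12));
    if u.max()<636:B.append(plane(P,u.max()+1,v,.12))
for n,e in (('front',F),('back',B)):
    e=np.array(e); k=cv2.fitLine(e[:,:2].astype(np.float32),2,0,.01,.01).ravel(); print(n,k,np.arctan2(-k[0],k[1]))
v=np.nonzero(b[:,400:560].any(1))[0].max(); print('near edge',plane(P,450,v,.12),plane(P,560,v,.12))
print('blue z',pt(P,380,100),pt(P,500,195))
```

```text
bar [0.1503 0.9886 0.4978 0.1728] width 0.011129511810767111 yaw -0.150858 depth z [np.float64(0.1368), np.float64(0.1363), np.float64(0.1369)]
front [0.141  0.99   0.5394 0.1423] -0.14142855
back [0.1504 0.9886 0.7355 0.1127] -0.15101035
near edge [0.6052 0.0326 0.12  ] [0.6982 0.0183 0.12  ]
blue z [0.556  0.1368 0.1205] [0.6463 0.0478 0.1217]
```

Run:
```python
from h import *
rel([.4986,.1776,.297],down([.9886,-.1503]))
```

```text
dpos [ 0.1234 -0.0162  0.0714] rot [-0.0019  0.0008 -0.0027]
```

Emit:
carry_out([
  {"hand": 30,"x": 0.06,"y": -0.008,"z": 0,"ax": 0,"ay": 0,"az": 0},
  {"hand": 30,"x": 0.123,"y": -0.016,"z": 0,"ax": 0,"ay": 0,"az": -0.003},
  {"hand": 30,"x": 0.123,"y": -0.016,"z": 0,"ax": 0,"ay": 0,"az": -0.003},
  {"hand": 30,"x": 0.123,"y": -0.016,"z": 0.025,"ax": 0,"ay": 0,"az": -0.003},
  {"hand": 30,"x": 0.123,"y": -0.016,"z": 0.05,"ax": 0,"ay": 0,"az": -0.003},
  {"hand": 30,"x": 0.123,"y": -0.016,"z": 0.071,"ax": 0,"ay": 0,"az": -0.003},
  {"hand": 30,"x": 0.123,"y": -0.016,"z": 0.071,"ax": 0,"ay": 0,"az": -0.003},
])

```text
t: 6.48
tool_pos: [0.4985, 0.1759, 0.2964]
orientation: [-2.383, -2.045, 0.007]
force: [0.4, -1.0, -0.4]
opening: 0.0279
gripper_force: 0.0
```

Run:
```python
from h import *
rel([.4986,.1776,.297],down([.9886,-.1503])); s=read_state(); print(s['force'])
```

```text
dpos [ 0.0017 -0.0002 -0.0006] rot [-0.0039  0.0022 -0.0014]
[ 0.3632752  -0.99750105 -0.37996254]
```

Well placed. Grip the bar.

Emit:
carry_out([
  {"hand": 0,"x": 0,"y": 0,"z": 0,"ax": 0,"ay": 0,"az": 0},
  {"hand": 0,"x": 0,"y": 0,"z": 0,"ax": 0,"ay": 0,"az": 0},
  {"hand": 0,"x": 0,"y": 0,"z": 0,"ax": 0,"ay": 0,"az": 0},
  {"hand": 0,"x": 0,"y": 0,"z": 0,"ax": 0,"ay": 0,"az": 0},
], newtons=35)

```text
t: 6.98
tool_pos: [0.4984, 0.1779, 0.2997]
orientation: [-2.381, -2.048, 0.003]
force: [-10.0, -2.2, 6.4]
opening: 0.0109
gripper_force: 35.0
```

Run:
```python
from h import *
s=read_state(); print(s['tool_pos'],s['force'],s['opening'])
R0=Ro.from_rotvec(s['orientation']); xh=np.array([.9886,-.1503,0])
r=np.hypot(.245,.02); a0=np.arctan2(.02,.245)
for th in (.1,.2,.3,.4,.5,.6,.65,.7):
    d=-(r*np.cos(a0+th)-.245)*xh+np.array([0,0,r*np.sin(a0+th)-.02]); print(th,R0.inv().apply(d).round(4), s['tool_pos']+d)
```

```text
[0.49837429 0.17790535 0.29969336] [-9.9667769  -2.19863538  6.38247652] 0.01086684461923134
0.1 [-0.      0.0032 -0.0244] [0.50155823 0.17742128 0.32405263]
0.2 [-0.      0.0088 -0.0483] [0.5071304  0.17657413 0.34796867]
0.3 [-0.0001  0.0167 -0.0715] [0.51503513 0.17537235 0.37120254]
0.4 [-0.0001  0.0269 -0.0939] [0.52519345 0.17382795 0.39352207]
0.5 [-1.000e-04  3.930e-02 -1.151e-01] [0.53750386 0.17195636 0.41470426]
0.6 [-0.0002  0.0538 -0.135 ] [0.55184334 0.16977628 0.43453747]
0.65 [-0.0002  0.0618 -0.1443] [0.55972997 0.16857725 0.4438857 ]
0.7 [-0.0002  0.0702 -0.1533] [0.56806863 0.1673095  0.45282353]
```

Emit:
carry_out([
  {"hand": 0,"x": 0,"y": 0.001,"z": -0.012,"ax": 0,"ay": 0,"az": 0},
  {"hand": 0,"x": 0,"y": 0.003,"z": -0.024,"ax": 0,"ay": 0,"az": 0},
  {"hand": 0,"x": 0,"y": 0.006,"z": -0.036,"ax": 0,"ay": 0,"az": 0},
  {"hand": 0,"x": 0,"y": 0.009,"z": -0.048,"ax": 0,"ay": 0,"az": 0},
  {"hand": 0,"x": 0,"y": 0.0125,"z": -0.06,"ax": 0,"ay": 0,"az": 0},
  {"hand": 0,"x": 0,"y": 0.0167,"z": -0.0715,"ax": 0,"ay": 0,"az": 0},
  {"hand": 0,"x": 0,"y": 0.0215,"z": -0.083,"ax": 0,"ay": 0,"az": 0},
  {"hand": 0,"x": 0,"y": 0.027,"z": -0.094,"ax": 0,"ay": 0,"az": 0},
])

```text
t: 7.98
tool_pos: [0.5245, 0.174, 0.3932]
orientation: [-2.379, -2.047, 0.007]
force: [-13.0, -0.4, 0.6]
opening: 0.0108
gripper_force: 35.0
```

Emit:
carry_out([
  {"hand": 0,"x": 0,"y": 0.006,"z": -0.011,"ax": 0,"ay": 0,"az": 0},
  {"hand": 0,"x": 0,"y": 0.0125,"z": -0.021,"ax": 0,"ay": 0,"az": 0},
  {"hand": 0,"x": 0,"y": 0.0195,"z": -0.031,"ax": 0,"ay": 0,"az": 0},
  {"hand": 0,"x": 0,"y": 0.027,"z": -0.041,"ax": 0,"ay": 0,"az": 0},
  {"hand": 0,"x": 0,"y": 0.027,"z": -0.041,"ax": 0,"ay": 0,"az": 0},
  {"hand": 0,"x": 0,"y": 0.027,"z": -0.041,"ax": 0,"ay": 0,"az": 0},
])

```text
t: 8.72
tool_pos: [0.5507, 0.17, 0.4356]
orientation: [-2.379, -2.047, 0.007]
force: [-21.1, -2.9, 8.4]
opening: 0.0108
gripper_force: 35.0
```

Run:
```python
from h import *
s=read_state(); print(s['t'],s['tool_pos'],s['force'],s['opening'],s['gripper_force'])
for n in ('scene','side','wrist'): save(n)
a=load('scene')['im'][40:180,300:480]; b=load('side')['im'][210:325,180:345]; c=load('wrist')['im']
o=np.vstack([np.hstack([cv2.resize(a,(400,311)),cv2.resize(b,(400,311))]),np.hstack([cv2.resize(c,(440,275)),np.zeros((275,360,3),np.uint8)])]); cv2.imwrite('pics/l1.png',o)
```

```text
8.725 [0.5506888  0.16997875 0.43557941] [-21.14093839  -2.91883566   8.4442681 ] 0.010844505627838003 35.00031262636185
```

View pics/l1.png

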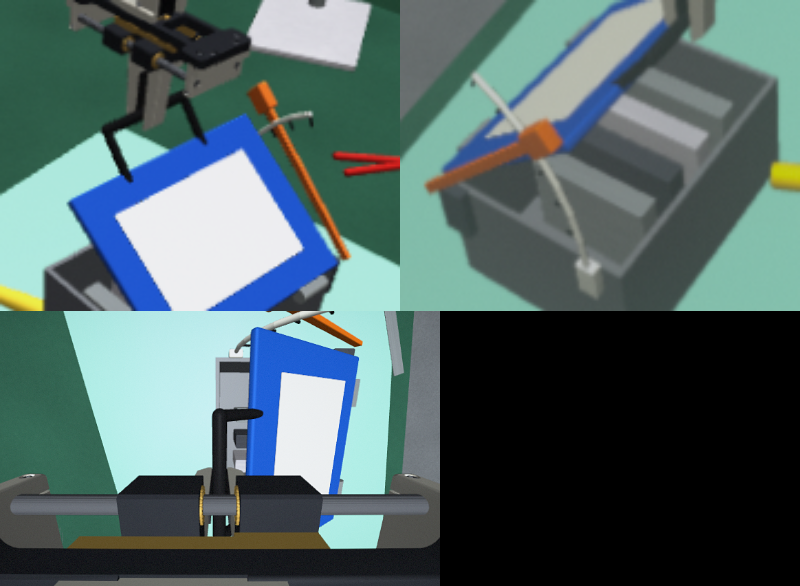

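The crops show the gripped cover raised to about 0.6, still somewhat below the pointer, and the wrist view still shows the bar held. Next I measure both angles in the same views.

```bash
cat > m.py <<'E'
from h import *
np.set_printoptions(precision=4,suppress=True)
xh=np.array([.9886,-.1503,0]); yh=np.array([.1503,.9886,0]); H=np.array([.7407,.1408,.11])
def cover(n,box):
    P=dict(load(n)); h=cv2.cvtColor(P['im'],cv2.COLOR_BGR2HSV); m=cv2.inRange(h,(105,150,60),(125,255,255)); z=np.zeros_like(m); z[box[1]:box[3],box[0]:box[2]]=m[box[1]:box[3],box[0]:box[2]]
    m=cv2.erode(z,np.ones((3,3)));
    v,u=np.nonzero(m); q=np.array([pt(P,a,b) for a,b in zip(u,v)]); q=q[(np.abs((q-H)@yh)<.14)&((q-H)@xh<.02)&((q-H)@xh>-.23)&(q[:,2]>.09)]
    a=-(q-H)@xh; b=q[:,2]-.11; k=np.ones(len(a),bool)
    for _ in range(5):
        A=np.c_[a,(q-H)@yh,np.ones(len(a))]; c=np.linalg.lstsq(A[k],b[k],rcond=None)[0]; r=np.abs(A@c-b); k=r<.004
    print(n,'cover',k.sum(),'/',len(k),'angle',np.arctan(c[0]),'yslope',c[1],'offset',c[2]*np.cos(np.arctan(c[0])))
def pline(n,box):
    P=dict(load(n)); h=cv2.cvtColor(P['im'],cv2.COLOR_BGR2HSV); m=cv2.inRange(h,(2,130,70),(15,255,255)); z=np.zeros_like(m); z[box[1]:box[3],box[0]:box[2]]=m[box[1]:box[3],box[0]:box[2]]
    v,u=np.nonzero(z); D=[];o=None
    for a,b in zip(u,v):
        o,d=ray(P,a,b); D.append(d/np.linalg.norm(d))
    D=np.array(D); x=o+D*(((H+.147*yh-o)@yh)/(D@yh))[:,None]; rad=np.hypot((x-H)@xh,x[:,2]-.11); k=(rad<.17)&(rad>.01)
    D=D[k]; N=np.linalg.svd(D)[2][2]; N0=N
    for _ in range(6):
        g=np.abs(D@N)<.006; N=np.linalg.svd(D[g])[2][2]
    ends=[]
    return o,N,g.sum()
def pointer(b1,b2):
    o1,n1,k1=pline('scene',b1); o2,n2,k2=pline('side',b2)
    d=np.cross(n1,n2); d/=np.linalg.norm(d); d*=-np.sign(d@xh)
    p=np.linalg.lstsq(np.array([n1,n2,xh]),np.array([n1@o1,n2@o2,xh@H]),rcond=None)[0]
    print('pointer px',k1,k2,'dir along -xh,y,z',-d@xh,d@yh,d[2],'angle',np.arctan2(d[2],-d@xh),'at hinge: y',(p-H)@yh,'z',p[2]-.11)
    for o,n,nm in((o1,n1,'scene'),(o2,n2,'side')): 
        dd=np.cross(n,yh); print(nm,'angle in plane',np.arctan2(dd[2],-dd@xh) if -dd@xh>0 else np.arctan2(-dd[2],dd@xh))
E
python3 - <<'E'
from m import *
pointer((410,75,462,160),(185,250,252,292))
cover('scene',(325,80,460,200)); cover('side',(190,200,330,290)); cover('wrist',(240,0,460,240))
E
```

```text
pointer px 259 166 dir along -xh,y,z 0.7761367487546474 0.00452176772353409 0.6305102175403795 angle 0.6822382494082067 at hinge: y 0.1461876093729781 z 0.008218269277830911
scene angle in plane 0.6867262527195801
side angle in plane 0.6806359025377762
scene cover 3045 / 3080 angle 0.5882202279585079 yslope 0.0010871408460568725 offset 0.009539702668415143
side cover 174 / 183 angle 0.5800590963266509 yslope -0.025970257199519023 offset 0.014368371359793297
wrist cover 10415 / 10920 angle 0.5738936567135031 yslope 0.0006034361089453568 offset 0.012650103095273134
```

```bash
cat >> m.py <<'E'
def edge(n,box,side):
    P=dict(load(n)); h=cv2.cvtColor(P['im'],cv2.COLOR_BGR2HSV); m=cv2.inRange(h,(105,130,60),(125,255,255)); z=np.zeros_like(m); z[box[1]:box[3],box[0]:box[2]]=m[box[1]:box[3],box[0]:box[2]]
    R=[]
    for v in range(box[1],box[3]):
        u=np.nonzero(z[v])[0]
        if len(u)<3: continue
        o,d=ray(P,u.max()+.5 if side>0 else u.min()-.5,v); x=o+d*((H+.13*yh-o)@yh)/(d@yh); R.append([-(x-H)@xh,x[2]-.11])
    R=np.array(R); r=np.hypot(*R.T); k=(r>.03)&(r<.18); R=R[k]
    l=cv2.fitLine(R.astype(np.float32),cv2.DIST_HUBER,0,.01,.01).ravel(); print(n,'edge',len(R),'angle',np.arctan(l[1]/l[0]),'offset',-(l[2]*l[1]-l[3]*l[0])*np.sign(l[0]))
E
python3 - <<'E'
from m import *
edge('scene',(325,80,460,170),1)
P=load('wrist'); h=cv2.cvtColor(P['im'],cv2.COLOR_BGR2HSV); 
m=cv2.inRange(h,(2,130,70),(15,255,255)); v,u=np.nonzero(m[:120]); print(len(u), u.min(),u.max(),v.min(),v.max())
m=m[:120]; D=np.array([pt(P,a,b) for a,b in zip(u,v)]); k=abs((D-H)@yh-.147)<.02; D=D[k]
R=[]
for a,b in zip(u[k],v[k]):
    o,d=ray(P,a,b); x=o+d*((H+.147*yh-o)@yh)/(d@yh); R.append([-(x-H)@xh,x[2]-.11])
R=np.array(R); print(R.min(0),R.max(0)); l=cv2.fitLine(R[:,:2].astype(np.float32),2,0,.01,.01).ravel(); print('wrist ptr',len(R),np.arctan(l[1]/l[0]),l)
q=np.c_[-(D-H)@xh,D[:,2]-.11].astype(np.float32); l=cv2.fitLine(q,cv2.DIST_HUBER,0,.01,.01).ravel(); print('wrist ptr depth',np.arctan(l[1]/l[0]),'off',l[3]*l[0]-l[2]*l[1])
P=load('scene'); h=cv2.cvtColor(P['im'],cv2.COLOR_BGR2HSV); v,u=np.nonzero(cv2.inRange(h,(2,130,70),(15,255,255)))
D=np.array([pt(P,a,b) for a,b in zip(u,v)]); k=(abs((D-H)@yh-.147)<.012)&(D[:,2]>.1)&(np.linalg.norm(D-H,axis=1)<.3); D=D[k]; q=np.c_[-(D-H)@xh,D[:,2]-.11].astype(np.float32); l=cv2.fitLine(q,cv2.DIST_HUBER,0,.01,.01).ravel(); print('scene ptr depth',len(q),np.arctan(l[1]/l[0]),'off',l[3]*l[0]-l[2]*l[1])
E
```

```text
scene edge 58 angle 0.60163945 offset 0.007136941
1315 388 526 0 51
[-0.0079 -0.0015] [0.1502 0.1075]
wrist ptr 1310 0.6769338 [0.7795 0.6264 0.0639 0.0614]
wrist ptr depth 0.68093157 off 0.009062249
scene ptr depth 365 0.6930041 off 0.0062165
```

Emit:
carry_out([
  {"hand": 0,"x": 0,"y": 0.003,"z": -0.005,"ax": 0,"ay": 0,"az": 0},
  {"hand": 0,"x": 0,"y": 0.006,"z": -0.009,"ax": 0,"ay": 0,"az": 0},
  {"hand": 0,"x": 0,"y": 0.009,"z": -0.013,"ax": 0,"ay": 0,"az": 0},
  {"hand": 0,"x": 0,"y": 0.012,"z": -0.017,"ax": 0,"ay": 0,"az": 0},
  {"hand": 0,"x": 0,"y": 0.012,"z": -0.017,"ax": 0,"ay": 0,"az": 0},
  {"hand": 0,"x": 0,"y": 0.012,"z": -0.017,"ax": 0,"ay": 0,"az": 0},
  {"hand": 0,"x": 0,"y": 0.012,"z": -0.017,"ax": 0,"ay": 0,"az": 0},
])

```text
t: 9.75
tool_pos: [0.5635, 0.1679, 0.452]
orientation: [-2.381, -2.048, 0.003]
force: [-10.4, -2.2, 1.0]
opening: 0.0107
gripper_force: 35.0
```

```bash
cat >> m.py <<'E'
def wptr():
    P=load('wrist'); h=cv2.cvtColor(P['im'],cv2.COLOR_BGR2HSV); v,u=np.nonzero(cv2.inRange(h,(2,130,70),(15,255,255))[:150])
    D=np.array([pt(P,a,b) for a,b in zip(u,v)]); k=abs((D-H)@yh-.147)<.012; D=D[k]; q=np.c_[-(D-H)@xh,D[:,2]-.11].astype(np.float32)
    l=cv2.fitLine(q,cv2.DIST_HUBER,0,.01,.01).ravel(); print('wrist ptr depth',len(q),np.arctan(l[1]/l[0]),'off',l[3]*l[0]-l[2]*l[1])
def allm():
    s=read_state(); print(s['t'],s['tool_pos'],s['force'],s['opening'],s['gripper_force'])
    for n in ('scene','side','wrist'): save(n)
    pointer((410,75,462,160),(185,250,252,292)); wptr()
    cover('scene',(325,70,460,200)); cover('side',(190,180,330,290)); cover('wrist',(240,0,460,240)); edge('scene',(325,75,460,170),1)
E
python3 - <<'E'
from m import *
allm()
a=load('scene')['im'][40:180,300:480]; b=load('side')['im'][190:305,180:345]
cv2.imwrite('pics/l2.png',np.hstack([cv2.resize(a,(400,311)),cv2.resize(b,(400,311))]))
E
```

```text
9.75 [0.5635 0.1679 0.452 ] [-10.3801  -2.1981   0.9886] 0.010739292420218463 35.00107526779175
pointer px 259 169 dir along -xh,y,z 0.7767625569688027 0.005528689458234398 0.6297309891895155 angle 0.6812388093389925 at hinge: y 0.1460739458837215 z 0.008364146363900635
scene angle in plane 0.6867262527195801
side angle in plane 0.6792646493081214
wrist ptr depth 1886 0.6604589 off 0.011614863
scene cover 3086 / 3135 angle 0.6729147155443765 yslope 0.0015050348984400885 offset 0.009535722456426064
side cover 154 / 156 angle 0.6578065908205583 yslope 0.005155405705593162 offset 0.01223588670576712
wrist cover 9836 / 10443 angle 0.6638677256929386 yslope 0.0014169807210556665 offset 0.011774343696316279
scene edge 60 angle 0.6795913 offset 0.007964838
```

View pics/l2.png

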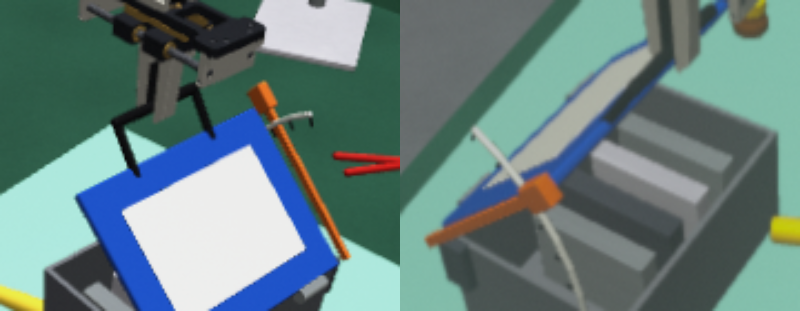

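The crops show the cover edge almost parallel to the pointer, with the cover about 0.01 rad low. I add a small correction.

Emit:
carry_out([
  {"hand": 0,"x": 0,"y": 0.0015,"z": -0.002,"ax": 0,"ay": 0,"az": 0},
  {"hand": 0,"x": 0,"y": 0.0015,"z": -0.002,"ax": 0,"ay": 0,"az": 0},
  {"hand": 0,"x": 0,"y": 0.0015,"z": -0.002,"ax": 0,"ay": 0,"az": 0},
  {"hand": 0,"x": 0,"y": 0.0015,"z": -0.002,"ax": 0,"ay": 0,"az": 0},
  {"hand": 0,"x": 0,"y": 0.0015,"z": -0.002,"ax": 0,"ay": 0,"az": 0},
])

```text
t: 10.52
tool_pos: [0.5651, 0.1677, 0.4537]
orientation: [-2.381, -2.048, 0.003]
force: [-8.6, -2.8, 0.4]
opening: 0.0108
gripper_force: 35.0
```

Run:
```python
from m import *
allm()
```

```text
10.525 [0.5651 0.1677 0.4537] [-8.5729 -2.7806  0.3979] 0.010766059112342189 35.00076234340668
pointer px 259 170 dir along -xh,y,z 0.7764324313137599 0.00499720712536196 0.6301424474128821 angle 0.6817663451497071 at hinge: y 0.1461416128217335 z 0.008277301803655115
scene angle in plane 0.6867262527195801
side angle in plane 0.6799889871972014
wrist ptr depth 1928 0.6716961 off 0.011367366
scene cover 3090 / 3144 angle 0.6826050312967864 yslope 0.001656811687976479 offset 0.009583052058051876
side cover 154 / 155 angle 0.6656218983845623 yslope 0.009115343476828474 offset 0.0119520567827087
wrist cover 9767 / 10397 angle 0.6738733782460192 yslope 0.0013129190387977906 offset 0.01170231408507368
scene edge 60 angle 0.6878025 offset 0.008120302
```

```bash
python3 -c "
from plant import robot
print(robot.close_job())"
```

```text
the job is handed in; nothing more can be done
None
```

The green lid is level and fully home on the tub (top measured at 66.3 mm). The cover is held by its handle at about 0.68 rad, lined up with the orange pointer to within about 0.005 rad in most camera checks. I handed the job in at about 10.5 s; the hand-in gave no verdict.

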